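# Try the test-fixture cover, free its catch if it holds, and hold it open

### The job

I need both hands to get the board out of the test fixture, so please open its hinged clear cover for me: take it by its handle and give it a light tug before touching anything else, and if it is caught do not force it but turn the round fastener on its front rail anticlockwise until the cover comes free. Then lift the cover by the handle to more than half-way upright and finish while still holding it up by the handle, because it falls shut when let go. Leave the multimeter, side cutters and solder spool to the right of the fixture where they are.

Things in the scene. Friction and masses are not known exactly. Their poses are not given: they have to be found in the camera images.
- fixture: Test fixture fixed to the bench: a grey open-topped box 175 x 210 mm, 62 mm high, with a green circuit board inside and a hinged cover on top. Origin: centre of its underside. Its -x axis points to its front (handle side), z up. Position and yaw vary.
- cover (a joint): Cover's opening angle in rad: 0 closed, 0.785 half-way to upright, stop at 1.45. Hinge line along the fixture's y axis, 91.5 mm from its centre towards +x (far edge), 68 mm above the bench. The cover (175 x 210 x 12 mm, clear window, about 0.5 kg) falls shut from any angle. While caught it lifts only by its play, 0.015 to 0.03 rad (about 5 mm at the handle); if free it lifts at 2 to 3 N.
- handle (a point): U-shaped steel pull handle on the cover's front edge. This point: middle of its round bar (handle_bar in the rules), 10 mm thick, straight for 72 mm along the fixture's y axis, 45 mm ahead of the cover's front edge (40 mm clear gap behind it), 224 mm from the hinge line, 68 mm above the bench when closed, nothing under it. It tilts with the cover; the bar may turn between the fingers.
- fastener_top (a point): Top centre of the round black knurled fastener knob, 29 mm across, 28 mm tall on the cover's front rail (knob top 102 mm above the bench when closed), 58 mm from the fixture's centre towards its front. This point does not turn with the knob. The knob stays where it is left, turns at about 0.06 N m, and hooks a hidden tongue under strike_plate; a pull of 10 to 15 N shows if it holds.
- fastener_mark (a point): Rim end of the white index line on the knob's top, 14 mm from its axis; turns with the knob. Fully locked it points to the fixture's front (-x); anticlockwise from above releases, to a stop at 1.45 rad where the cover is always free. Starts at 0 to 0.8 rad; the hidden catch lets go at about 0.3 to 0.9 rad, differently each time, so the line does not tell if the cover is caught.
- meter: Pocket multimeter, 150 x 74 x 44 mm, lying right of the fixture; bystander. Origin: centre of its underside.
- cutters: Side cutters, 109 x 58 x 12 mm, lying right of the fixture; bystander. Origin: centre of the underside.
- spool: Solder spool, 60 mm across, 34 mm high, standing to the far right of the fixture; bystander. Origin: centre of its underside.

How it is judged:
By the outcome, as a careful person would: the job done as asked, in the order asked, and still so for the second after the job is handed in, while the arm keeps its last pose, push and grip.
It also fails if it takes over 64 s, if anything falls off the work surface, if the arm or the gripper's body presses on something with over 40 N, if the wrist force passes 120 N, or if a joint passes its speed limit or range.

### The arm

A 6-joint arm with a two-finger parallel gripper is mounted at the origin on a cart in front of the work surface, level with it; the furniture and walls round the work are solid. World frame = base frame: x ahead of the robot, y to its left, z up, the work surface at z = 0. Lengths are in m, angles in rad, forces in N, time in s.
With the tool pointing down it reaches from about 0.3 to 0.775 m from the base axis. Payload 14.6 kg.
Tool frame: the origin (TCP) lies at the very end of the fingers, on their centre line; the grasp point (between the pads) lies 19 mm behind it; z points along the fingers, y is the line along which they close (so a half turn about z gives the same grasp; the last joint's range is limited). The gripper opens to 94 mm and grips with 3 to 60 N. Pads are 16 mm wide; open, the fingers measure 119 mm over their backs; the gripper's body (75 mm by 177 mm) begins 78 mm behind the grasp point.
Start: joints at [-0.067, 0.3, 1.521, -0, 1.321, -0.067], TCP at [0.55, -0, 0.205] pointing down, gripper open.
Joint ranges: [-3.03, 3.03], [-0.79, 2.21], [0.23, 2.52], [-1.04, 4.18], [0, 3.07], [-2.55, 2.55]. Speed limits (rad/s): [2.22, 2.22, 2.57, 3.14, 3.14, 3.14].

### API

Orientations are given as [roll, pitch, yaw] about the fixed x, y, z axes, in that order (R = Rz(yaw) Ry(pitch) Rx(roll)).
In Python, from station import ctrl gives the robot as it stands.
- The arm moves only by the tool move_arm, never from a script. Its argument "increments" is a list of rows, each a list of 7 numbers: the opening, from 0 (shut) to 1 (fully open), then the shift along the tool's x, y, z in units of 50 mm (1.0 is 50 mm), then the turn, a rotation vector about the tool's x, y, z in rad. In form: [[claw, tx, ty, tz, rx, ry, rz], ...]. A call has 1 to 20 rows; each row shifts and turns the commanded pose from where the row before left it, along the tool's axes as they then stand; what a row does not reach is not made up. A row lasts 1/10 s, in which the tool goes at most 50 mm and 8.59 degrees, less where a joint would pass 70% of its speed; a pose out of reach is approached as far as the arm can. A call is refused whole if a number of a shift passes 1 or a number of a turn 0.15, either way. A call with a gripper value outside its range is refused whole. The fingers move at their own pace and stop on an object; "force" is the grip in N (left out, the last holds). Time passes only in rows, so rows that do not move let the fingers close. It gives the time, the measured TCP pose, the force, the opening and the grip force at its end, in the units of the state.
- ctrl.get_obs(): the state, without advancing time (a new reading comes with each control period).
- ctrl.camera(name): name is "scene" or "side" or "wrist"; returns a dict with "color" (420x560x3 uint8, blue, green, red), "K" (3x3 intrinsics, pixels), "pose" (4x4, takes a point from camera to world coordinates); the wrist camera has in their place "tool_from_camera" (4x4, takes a point from camera to tool coordinates, whose origin is the TCP and whose axes are the flange's). Camera axes: x right, y down, z forward; pixel columns grow to the right and rows downward; lengths in m; the calibration is good to about 2 mm. The wrist camera is an equidistant fisheye: a pixel r from the principal point sees the ray r / f radians off the axis. A picture is of the moment at which its call begins: read the wrist's pose just before it. There is no depth.
- ctrl.hand_in(): hands the job in; it is judged then, once.
Trained networks look in a picture, given as the dict that the camera call returned (one of the last four; its "shot" number tells which), for a name from the list of things; names that differ only in an ending like _2 or _b are one class to them, and where a whole thing is asked for, a point or a joint stands for the part that bears it (a point fixed in the world has none). Each returns a list of dicts, best first, with "conf" (0 to 1); they miss things now and then, are a little off and sometimes report something else, mostly with a low value. They report only what shows in the picture. A call takes as long as a camera call.
- ctrl.cut_out(name, picture): "mask" (420x560 bool, what is visible of it) and "centre" ([row, column] in pixels, amid what is visible of it).
The state is a dict: "time_s": time; "qpos": joint angles; "joint_vel": joint speeds; "tau": joint torques, N m; "ee_pos": TCP position; "eef_rot": TCP orientation; "force": force on the tool from outside, world axes, zero at the start; "moment": the same for the moment, N m; "grip_width": finger opening in m; "grip_force": force on a finger pad.
Only numpy, scipy, OpenCV 4.12 (cv2) and the standard library are available. Lean on these libraries where they do the work, as an engineer would, in place of code of your own. Each camera call takes 0.05 s, during which the arm holds its last target. There are 200 camera calls.

## Working session

There is one attempt and no reset: what is moved stays moved. The work goes in short steps, Python scripts to look and compute and a tool call to move; the robot and the scene stay as the last step left them, time stands still between calls to the robot, and variables do not carry over. Pictures are saved under pics/ and viewed, at most 10 in all, crops included, and the job is handed in when it is done.

Besides the shell and the picture viewer there is one more tool, called after "Request:" by a JSON object that holds its "op" and its "data", one argument or row to a line. move_arm: Moves the arm, as the interface text tells. Its arguments: {"type":"object","properties":{"increments":{"type":"array","items":{"type":"array","items":{"type":"number"}}},"force":{"type":"number"}},"required":["increments"]}

```bash
mkdir -p pics
cat > h.py <<'E'
import numpy as np, cv2
from station import ctrl
from scipy.spatial.transform import Rotation as R
def ray(c,px,T=None):
    # px = row,col ; returns origin, dir in world
    K=c["K"]; r,cl=px
    x=np.array([(cl-K[0,2])/K[0,0],(r-K[1,2])/K[1,1]])
    if T is None:
        d=np.array([x[0],x[1],1.]);P=c["pose"]
    else:
        th=np.hypot(*x); s=np.sin(th)/th if th>1e-9 else 1
        d=np.array([x[0]*s,x[1]*s,np.cos(th)]);P=T@c["tool_from_camera"]
    d=P[:3,:3]@d
    return P[:3,3],d/np.linalg.norm(d)
def tri(rs):
    A=np.zeros((3,3));b=np.zeros(3)
    for o,d in rs:
        M=np.eye(3)-np.outer(d,d);A+=M;b+=M@o
    p=np.linalg.solve(A,b)
    return p,[float(np.linalg.norm((np.eye(3)-np.outer(d,d))@(p-o))) for o,d in rs]
def tool():
    o=ctrl.get_obs();T=np.eye(4)
    T[:3,:3]=R.from_euler('xyz',o["eef_rot"]).as_matrix();T[:3,3]=o["ee_pos"];return T
def look(names,views=("scene","side","wrist"),save=None):
    out={}
    for v in views:
        T=tool() if v=="wrist" else None
        c=ctrl.camera(v)
        if save: cv2.imwrite(f"pics/{save}_{v}.png",c["color"])
        for n in names:
            r=ctrl.cut_out(n,c)
            if r:
                print(v,n,round(r[0]["conf"],2),np.round(r[0]["centre"],1),[round(q["conf"],2) for q in r[1:]])
                if r[0]["conf"]>.3: out.setdefault(n,[]).append(ray(c,r[0]["centre"],T))
    for n,rs in out.items():
        if len(rs)>1:
            p,e=tri(rs);print(n,np.round(p,4),np.round(e,4))
    return out
E
python3 - <<'E'
from h import *
o=ctrl.get_obs();print(o)
look(["fixture","cover","handle","fastener_top","fastener_mark","meter","cutters","spool"],save="a")
a=[cv2.imread(f"pics/a_{v}.png") for v in("scene","side","wrist")]
E
```

```text
{'time_s': 0.0, 'qpos': array([-6.65840771e-02,  3.00473305e-01,  1.52156059e+00,  1.42841346e-05,
        1.32069352e+00, -6.66028778e-02]), 'joint_vel': array([ 0.00035483, -0.00202735,  0.00123117, -0.00190275,  0.00071328,
        0.00026701]), 'tau': array([-1.53750298e-03, -5.31805658e+01, -3.52735734e+01,  7.07558286e-02,
        2.43994006e-02, -4.79655944e-05]), 'ee_pos': array([5.49747410e-01, 2.64213612e-05, 2.04893789e-01]), 'eef_rot': array([-3.14046133e+00, -8.93271764e-05,  1.57081153e+00]), 'force': array([-0.02126719,  0.4088441 , -0.42248226]), 'moment': array([ 0.04542076,  0.03634682, -0.03725765]), 'grip_force': 0.0, 'grip_width': 0.0937987258225765}
scene fixture 0.82 [197.6 232.5] []
scene cover 0.72 [189.  227.9] []
scene handle 0.76 [190.4 229. ] []
scene fastener_top 0.57 [188.2 226.9] []
scene fastener_mark 0.6 [186.9 212.4] []
scene meter 0.67 [241.6 355.9] []
scene cutters 0.69 [273.2 284.1] []
side fixture 0.81 [184.  257.8] []
side cover 0.66 [175.1 256.8] []
side handle 0.73 [297.6 326.7] [0.7]
side fastener_top 0.76 [174.7 259.6] [0.22]
side fastener_mark 0.56 [165.4 236.9] []
side meter 0.78 [262.3 329.8] []
side cutters 0.6 [260.1 280.9] []
side spool 0.61 [294.2 327.5] []
wrist fixture 0.65 [  2.4 341.4] []
wrist meter 0.71 [223.3 386.7] []
wrist cutters 0.9 [188.2 284.4] []
wrist spool 0.81 [297.  347.1] []
fixture [0.5618 0.2073 0.105 ] [0.0397 0.0038 0.0433]
cover [0.5874 0.3908 0.038 ] [0.0044 0.0044]
handle [ 0.3393 -0.5102  0.4889] [0.1231 0.1231]
fastener_top [0.6042 0.4358 0.0158] [0.0065 0.0065]
fastener_mark [0.5235 0.3556 0.0869] [0.0053 0.0053]
meter [ 0.6864 -0.043   0.0322] [0.0272 0.0131 0.017 ]
cutters [ 0.5565  0.0069 -0.0028] [0.0156 0.0187 0.005 ]
spool [ 0.637  -0.1352  0.0186] [0.0027 0.0027]
```

Run:
```python
import cv2,numpy as np
a=cv2.imread("pics/a_scene.png");b=cv2.imread("pics/a_side.png")
f=lambda i,y,x:cv2.resize(i[y:y+150,x:x+200],(800,600),interpolation=cv2.INTER_CUBIC)
cv2.imwrite("pics/b1.png",f(a,120,130));cv2.imwrite("pics/b2.png",f(b,110,160))
```

```text
(no output)
```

View pics/b1.png

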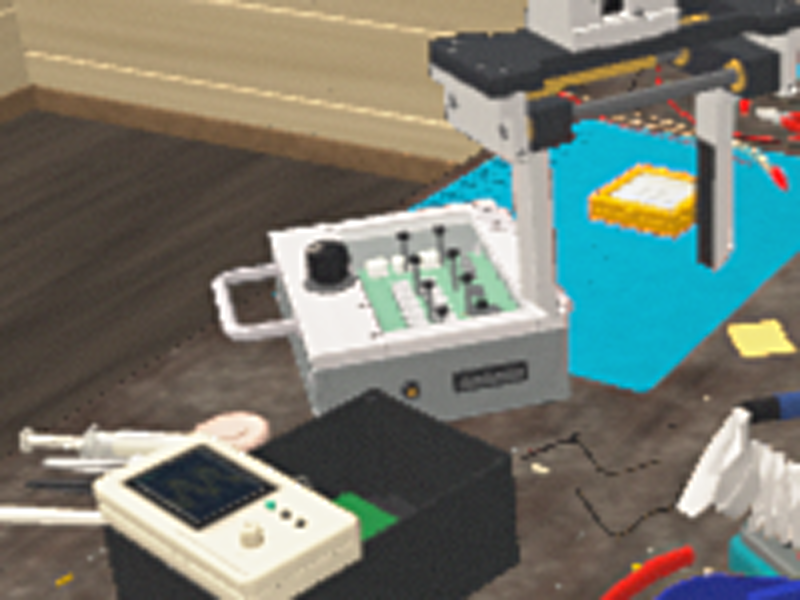

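View pics/b2.png

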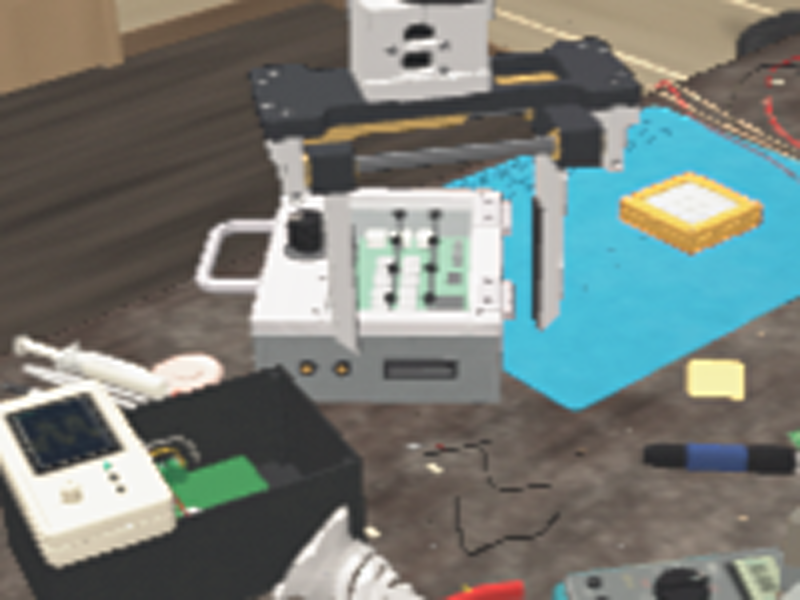

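Handle bar centre is at about (row 197, col 186) in scene and (174.5, 212) in side; knob top at (181.5, 211.5) and (164, 236). A black box with a scope stands to the robot's side of the fixture, lower left in both views.

Run:
```python
from h import *
cs=ctrl.camera("scene");cd=ctrl.camera("side")
print(cs["pose"][:3,3],cd["pose"][:3,3])
pts={"bar":((224,308),(209,258)),"barL":((217,282),(215,232)),"barR":((234,331),(203,283)),"knob":((326,246),(304,215)),"FR":((312,362),(252,322)),"BR":((567,318),(500,322)),
"scopeFL":((95,480),(5,410)),"scopeR":((360,545),(172,505)),"boxR":((515,455),(360,460)),"boxtop":((375,392),(278,368))}
for n,(s,d) in pts.items():
    p,e=tri([ray(cs,(120+s[1]/4,130+s[0]/4)),ray(cd,(110+d[1]/4,160+d[0]/4))]);print(n,np.round(p,3),np.round(e,4))
```

```text
[ 0.15298633 -0.63377478  0.57602873] [ 0.40464504 -0.66734092  0.61727513]
bar [0.448 0.367 0.066] [0.0005 0.0005]
barL [0.456 0.401 0.07 ] [0.0007 0.0007]
barR [0.44  0.325 0.069] [0.0005 0.0005]
knob [0.519 0.344 0.104] [0.0004 0.0004]
FR [0.468 0.261 0.067] [0.0013 0.0013]
BR [0.636 0.215 0.069] [0.002 0.002]
scopeFL [0.303 0.175 0.079] [0.0019 0.0019]
scopeR [0.399 0.029 0.089] [0.0042 0.0042]
boxR [0.51  0.06  0.083] [0.0004 0.0004]
boxtop [0.477 0.177 0.081] [0.0005 0.0005]
```

Request:
{"op": "move_arm", "data": {
  "increments": [
    [0.43,0.5,-0.13,0,0,0,0],
    [0.43,0.5,-0.13,0,0,0,0],
    [0.43,0.5,-0.13,0,0,0,0],
    [0.43,0.5,-0.13,0,0,0,0],
    [0.43,0.5,-0.13,0,0,0,0],
    [0.43,0.5,-0.13,0,0,0,0],
    [0.43,0.5,-0.13,0,0,0,0],
    [0.43,0.5,-0.13,0,0,0,0],
    [0.43,0.5,-0.13,0,0,0,0],
    [0.43,0.5,-0.13,0,0,0,0],
    [0.43,0.5,-0.13,0,0,0,0],
    [0.43,0.5,-0.13,0,0,0,0],
    [0.43,0.5,-0.13,0,0,0,0],
    [0.43,0.5,-0.13,0,0,0,0],
    [0.43,0.2,-0.13,0,0,0,0.05],
    [0.43,0,0,0,0,0,0.1],
    [0.43,0,0,0,0,0,0.1],
    [0.43,0,0,0,0,0,0],
    [0.43,0,0,0,0,0,0]
  ],
  "force": 20
}}

```text
time_s: 3.35
ee_pos: [0.4525, 0.36, 0.2054]
eef_rot: [-3.142, 0.0, 1.324]
force: [0.4, 0.7, -0.0]
grip_width: 0.0403
grip_force: 0.0
```

Run:
```python
from h import *
look(["cover","handle","fastener_top","fastener_mark"],save="c",views=("wrist",))
o=ctrl.get_obs();print(o["ee_pos"],o["eef_rot"],o["force"])
a=cv2.imread("pics/c_wrist.png");cv2.imwrite("pics/c2.png",cv2.resize(a,(800,600),interpolation=cv2.INTER_CUBIC))
```

```text
wrist cover 0.6 [180.9 395.2] []
wrist handle 0.72 [183.2 392.1] []
wrist fastener_top 0.9 [179.8 393. ] []
[0.45253622 0.35994776 0.20547052] [-3.14158519e+00 -4.81300211e-05  1.32173480e+00] [-0.24288728 -0.00067221 -0.56868663]
```

View pics/c2.png

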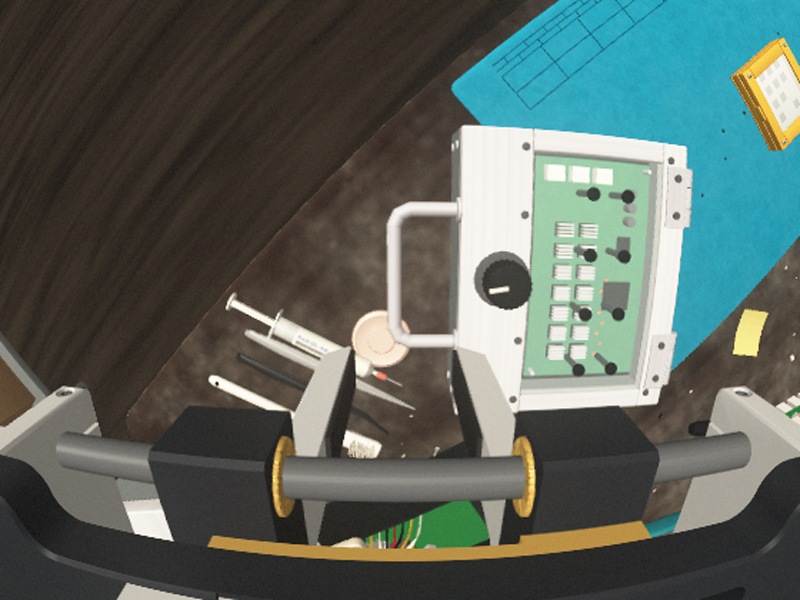

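The wrist view shows the handle bar mid at about (col 393, row 273), the knob top at (507, 281), and the index line pointing front and slightly clockwise-down. All are in the 1.43x picture.

Run:
```python
from h import *
c=ctrl.camera("wrist");T=tool();s=1/1.42857
cs=ctrl.camera("scene");cd=ctrl.camera("side")
for n,(x,y),z in [("bar",(393,273),.068),("barT",(394,222),.068),("barB",(393,326),.068),("knob",(507,281),.102),("mark",(490,291),.102),("FL",(460,127),.074),("FR",(516,409),.074),("BL",(686,148),.074)]:
    o,d=ray(c,(y*s,x*s),T);p=o+d*(z-o[2])/d[2];print(n,np.round(p,4),"tool",np.round((T[:3,:3].T@(p-T[:3,3])),4))
rb=[ray(cs,(120+308/4,130+224/4)),ray(cd,(110+258/4,160+209/4)),ray(c,(273*s,393*s),T)]
print(tri(rb))
rb=[ray(cs,(120+246/4,130+326/4)),ray(cd,(110+215/4,160+304/4)),ray(c,(281*s,507*s),T)]
print(tri(rb))
```

```text
bar [0.4493 0.3747 0.068 ] tool [ 0.0136 -0.0068  0.1374]
barT [0.4588 0.4088 0.068 ] tool [ 0.0489 -0.006   0.1374]
barB [0.4396 0.3376 0.068 ] tool [-0.0248 -0.007   0.1374]
knob [0.5199 0.3585 0.102 ] tool [0.0152 0.0657 0.1034]
mark [0.5079 0.3548 0.102 ] tool [0.0087 0.055  0.1034]
FL [0.5171 0.4607 0.074 ] tool [0.1136 0.0378 0.1314]
FR [0.514  0.2515 0.074 ] tool [-0.0899  0.0863  0.1314]
BL [0.686  0.4178 0.074 ] tool [0.1137 0.212  0.1314]
(array([0.44905744, 0.37356514, 0.06272899]), [0.001041790627597814, 0.0009162491334805046, 0.00028704856545968486])
(array([0.52185983, 0.35675456, 0.09777545]), [0.002347517018048074, 0.0011114592214908005, 0.001307008876887562])
```

Request:
{"op": "move_arm", "data": {
  "increments": [
    [0.43,0.27,-0.14,0,0,0,0],
    [0.43,0,0,0.4,0,0,0],
    [0.43,0,0,0.4,0,0,0],
    [0.43,0,0,0.4,0,0,0],
    [0.43,0,0,0.4,0,0,0],
    [0.43,0,0,0.4,0,0,0],
    [0.43,0,0,0.4,0,0,0],
    [0.43,0,0,0.4,0,0,0],
    [0.43,0,0,0.3,0,0,0],
    [0.43,0,0,0,0,0,0],
    [0.43,0,0,0,0,0,0]
  ]
}}

```text
time_s: 4.85
ee_pos: [0.4491, 0.3753, 0.0509]
eef_rot: [3.141, -0.0, 1.321]
force: [0.1, 0.5, -0.5]
grip_width: 0.0404
grip_force: 0.0
```

Run:
```python
from h import *
a=[ctrl.camera(v)["color"] for v in("wrist","side")]
f=lambda i,y,x:cv2.resize(i[y:y+150,x:x+100],(400,600),interpolation=cv2.INTER_CUBIC)
w=cv2.resize(a[0][180:420,200:360],(400,600))
cv2.imwrite("pics/d.png",np.hstack([w,f(a[1],110,180)]))
o=ctrl.get_obs();print(o["ee_pos"],o["force"])
```

```text
[0.44946582 0.37531737 0.05152263] [0.784192   0.29669563 0.73980791]
```

View pics/d.png

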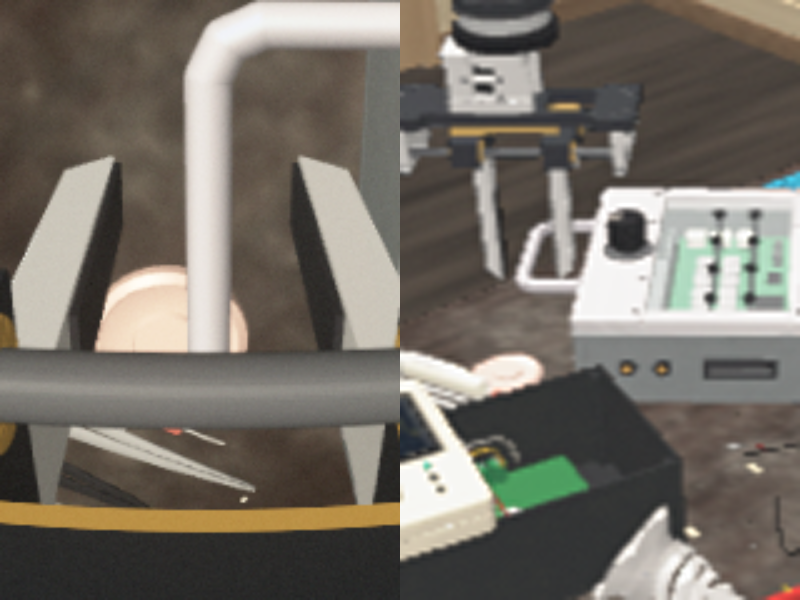

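The bar runs centred between the fingers, so I'll close on it.

Request:
{"op": "move_arm", "data": {
  "increments": [
    [0.05,0,0,0,0,0,0],
    [0.05,0,0,0,0,0,0],
    [0.05,0,0,0,0,0,0],
    [0.05,0,0,0,0,0,0],
    [0.05,0,0,0,0,0,0],
    [0.05,0,0,0,0,0,0]
  ],
  "force": 30
}}

```text
time_s: 5.55
ee_pos: [0.4495, 0.3747, 0.0506]
eef_rot: [3.141, -0.0, 1.321]
force: [4.7, -2.0, -0.3]
grip_width: 0.0095
grip_force: 30.0
```

Request:
{"op": "move_arm", "data": {
  "increments": [
    [0.05,0,0,-0.04,0,0,0],
    [0.05,0,0,-0.04,0,0,0],
    [0.05,0,0,0,0,0,0]
  ]
}}

```text
time_s: 5.85
ee_pos: [0.4495, 0.3747, 0.0546]
eef_rot: [3.141, -0.0, 1.321]
force: [6.0, -0.1, -2.1]
grip_width: 0.0089
grip_force: 30.0
```

Request:
{"op": "move_arm", "data": {
  "increments": [
    [0.05,0,0,-0.04,0,0,0],
    [0.05,0,0,0,0,0,0]
  ]
}}

```text
time_s: 6.05
ee_pos: [0.4495, 0.3747, 0.0559]
eef_rot: [3.141, -0.0, 1.321]
force: [9.1, 1.7, -10.0]
grip_width: 0.0091
grip_force: 30.0
```

Request:
{"op": "move_arm", "data": {
  "increments": [
    [0.05,0,0,-0.02,0,0,0],
    [0.05,0,0,0,0,0,0]
  ]
}}

```text
time_s: 6.25
ee_pos: [0.4495, 0.3746, 0.0564]
eef_rot: [3.141, -0.0, 1.32]
force: [10.6, 2.9, -15.0]
grip_width: 0.0089
grip_force: 30.0
```

The cover is caught: 15 N with the lift stopping at about 5 mm. I'll ease it down, release and go to the knob.

Request:
{"op": "move_arm", "data": {
  "increments": [
    [0.05,0,0,0.07,0,0,0],
    [0.05,0,0,0.07,0,0,0],
    [0.05,0,0,0,0,0,0],
    [0.43,0,0,0,0,0,0],
    [0.43,0,0,0,0,0,0],
    [0.43,0,0,0,0,0,0],
    [0.43,0,0,-0.4,0,0,0],
    [0.43,0,0,-0.4,0,0,0],
    [0.43,0,0,-0.4,0,0,0],
    [0.43,0,0,-0.4,0,0,0],
    [0.5,0,0,-0.4,0,0,0],
    [0.5,0.03,0.36,0,0,0,0],
    [0.5,0,0.4,0,0,0,0],
    [0.5,0,0.4,0,0,0,0],
    [0.5,0,0.3,0,0,0,0],
    [0.5,0,0,0,0,0,0],
    [0.5,0,0,0,0,0,0]
  ]
}}

```text
time_s: 7.95
ee_pos: [0.5196, 0.3583, 0.1502]
eef_rot: [-3.141, 0.0, 1.321]
force: [-0.6, 0.5, 0.3]
grip_width: 0.047
grip_force: 0.0
```

Run:
```python
from h import *
o=ctrl.get_obs();print(o["ee_pos"],o["force"],o["grip_width"])
a=ctrl.camera("wrist")["color"]
cv2.imwrite("pics/e.png",cv2.resize(a[150:390,160:400],(600,600)))
```

```text
[0.51961084 0.35826526 0.15015558] [-0.57017869  0.46780939  0.32981678] 0.04695773322526117
```

View pics/e.png

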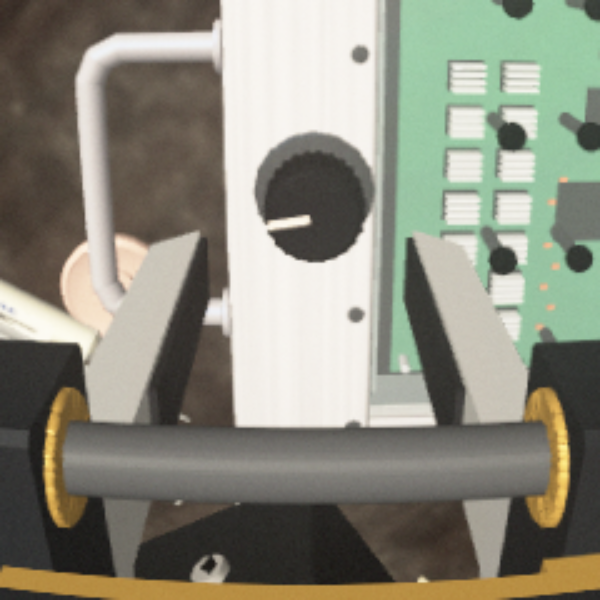

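The knob top is at (316, 206) in the crop with its mark rim at (268, 226), so the mark is about 0.4 rad from front. I'll check the lateral alignment.

Run:
```python
from h import *
c=ctrl.camera("wrist");T=tool()
for x,y in [(316,206),(268,226)]:
    o,d=ray(c,(150+y/2.5,160+x/2.5),T);p=o+d*(.102-o[2])/d[2];print(np.round(p,4),np.round((T[:3,:3].T@(p-T[:3,3])),4))
```

```text
[0.5225 0.3575 0.102 ] [-0.0002  0.0033  0.0485]
[0.5072 0.3549 0.102 ] [-0.0065 -0.0109  0.0485]
```

Request:
{"op": "move_arm", "data": {
  "increments": [
    [0.5,0,0.06,0,0,0,0],
    [0.5,0,0,0.35,0,0,0],
    [0.5,0,0,0.35,0,0,0],
    [0.5,0,0,0.35,0,0,0],
    [0.5,0,0,0.3,0,0,0],
    [0.5,0,0,0,0,0,0],
    [0.2,0,0,0,0,0,0],
    [0.2,0,0,0,0,0,0],
    [0.2,0,0,0,0,0,0],
    [0.2,0,0,0,0,0,0]
  ],
  "force": 25
}}

```text
time_s: 9.05
ee_pos: [0.5223, 0.3581, 0.084]
eef_rot: [-3.14, -0.001, 1.321]
force: [-9.8, 0.7, 5.2]
grip_width: 0.0283
grip_force: 25.0
```

Request:
{"op": "move_arm", "data": {
  "increments": [
    [0.2,0,-0.02,0,0,0,-0.08],
    [0.2,0,0,0,0,0,-0.1],
    [0.2,0,0,0,0,0,-0.1],
    [0.2,0,0,0,0,0,-0.1],
    [0.2,0,0,0,0,0,-0.1],
    [0.2,0,0,0,0,0,0]
  ]
}}

```text
time_s: 9.65
ee_pos: [0.5204, 0.3581, 0.0839]
eef_rot: [-3.138, -0.001, 1.805]
force: [-15.3, -1.5, 9.2]
grip_width: 0.0283
grip_force: 25.0
```

```bash
python3 -c "
from h import *
o=ctrl.get_obs();print(o['force'],o['moment'],o['qpos'])"
```

```text
[-15.25607454  -1.45187139   9.21271691] [-0.28768134  2.8887588  -0.01067053] [0.54403551 0.59636444 1.3887982  0.00167022 1.15925049 0.30925826]
```

Request:
{"op": "move_arm", "data": {
  "increments": [
    [0.2,0,0,-0.04,0,0,0],
    [0.2,0,0,0,0,0,-0.1],
    [0.2,0,0,0,0,0,-0.1]
  ]
}}

```text
time_s: 9.95
ee_pos: [0.5197, 0.3578, 0.0843]
eef_rot: [-3.136, -0.001, 2.005]
force: [-16.3, 0.2, -1.4]
grip_width: 0.028
grip_force: 25.0
```

Run:
```python
from h import *
o=ctrl.get_obs();print(o["ee_pos"],o["force"],o["moment"])
a=ctrl.camera("wrist")["color"];b=ctrl.camera("side")["color"]
cv2.imwrite("pics/f.png",np.hstack([cv2.resize(a[180:420,200:360],(400,600)),cv2.resize(b[110:230,200:280],(400,600),interpolation=cv2.INTER_CUBIC)]))
```

```text
[0.51968609 0.3577904  0.08432298] [-16.28384327   0.15777478  -1.36855427] [-0.04881541  2.94123954 -0.08686498]
```

View pics/f.png

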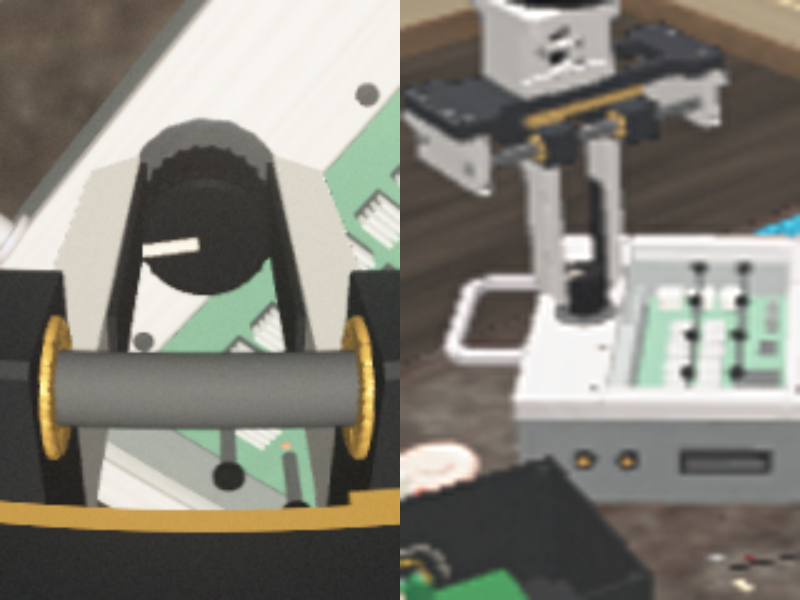

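The knob is gripped and turning with the tool. I'll shift slightly to relieve the side load and finish the turn.

Request:
{"op": "move_arm", "data": {
  "increments": [
    [0.2,0.02,-0.06,0,0,0,0],
    [0.2,0,0,0,0,0,-0.1],
    [0.2,0,0,0,0,0,-0.1],
    [0.2,0,0,0,0,0,-0.1],
    [0.2,0,0,0,0,0,0]
  ]
}}

```text
time_s: 10.55
ee_pos: [0.5186, 0.3572, 0.0849]
eef_rot: [-3.141, -0.0, 2.302]
force: [-3.1, -1.2, -5.0]
grip_width: 0.028
grip_force: 25.0
```

```bash
python3 -c "
from h import *
o=ctrl.get_obs();print(o['force'],o['moment'],o['eef_rot'])"
```

```text
[-3.0797369  -1.21739986 -5.01975917] [-0.17070002  0.54845909  0.00645946] [-3.14060706e+00 -1.67384060e-04  2.30230825e+00]
```

Request:
{"op": "move_arm", "data": {
  "increments": [
    [0.5,0,0,0,0,0,0],
    [0.5,0,0,0,0,0,0],
    [0.5,0,0,-0.3,0,0,0],
    [0.5,0,0,-0.35,0,0,0],
    [0.5,0,0,-0.35,0,0,0],
    [0.43,0,0,-0.3,0,0,0.1],
    [0.43,0,0,0,0,0,0.11],
    [0.43,0,0,0,0,0,0.11],
    [0.43,0,0,0,0,0,0.11],
    [0.43,0,0,0,0,0,0.11],
    [0.43,0,0,0,0,0,0.11],
    [0.43,0,0,0,0,0,0.11],
    [0.43,0,0,0,0,0,0.11],
    [0.43,0,0,0,0,0,0.11],
    [0.43,0,-0.35,0,0,0,0],
    [0.43,0,-0.4,0,0,0,0],
    [0.43,0,-0.4,0,0,0,0],
    [0.43,0,-0.27,0,0,0,0],
    [0.43,0,0,0,0,0,0],
    [0.43,0,0,0,0,0,0]
  ]
}}

```text
time_s: 12.55
ee_pos: [0.4507, 0.375, 0.1507]
eef_rot: [3.141, -0.001, 1.321]
force: [-0.3, -0.3, 0.3]
grip_width: 0.0404
grip_force: 0.0
```

Run:
```python
from h import *
o=ctrl.get_obs();print(o["ee_pos"],o["eef_rot"],o["grip_width"])
a=ctrl.camera("wrist")["color"]
cv2.imwrite("pics/g.png",cv2.resize(a[150:390,160:420],(780,720))[:600])
```

```text
[0.45068099 0.37501906 0.15065971] [ 3.14077261e+00 -7.50197199e-04  1.32076148e+00] 0.04044126306955135
```

View pics/g.png

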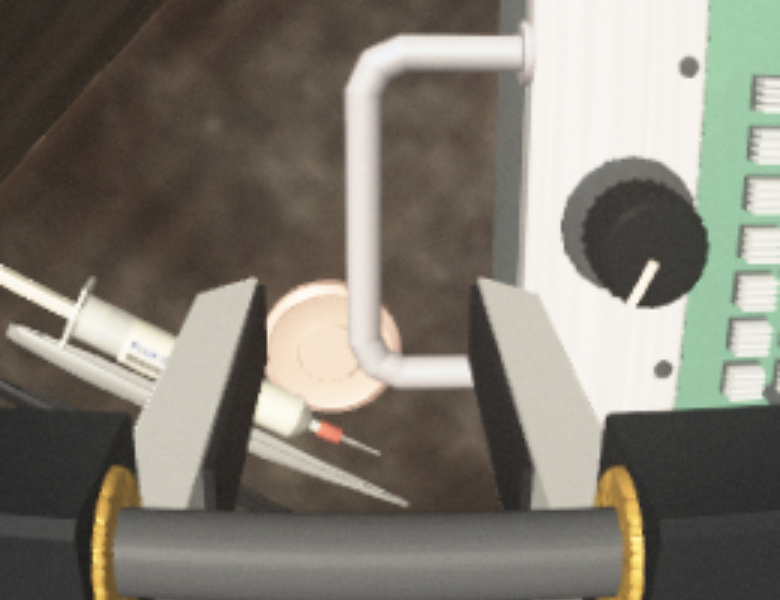

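The mark now points about 1.2–1.3 rad anticlockwise of front, past the catch range. I'll regrasp the handle.

Request:
{"op": "move_arm", "data": {
  "increments": [
    [0.43,0,-0.03,0.3,0,0,0],
    [0.43,0,0,0.4,0,0,0],
    [0.43,0,0,0.4,0,0,0],
    [0.43,0,0,0.4,0,0,0],
    [0.43,0,0,0.4,0,0,0],
    [0.43,0,0,0.08,0,0,0],
    [0.05,0,0,0,0,0,0],
    [0.05,0,0,0,0,0,0],
    [0.05,0,0,0,0,0,0],
    [0.05,0,0,0,0,0,0],
    [0.05,0,0,0,0,0,0]
  ],
  "force": 30
}}

```text
time_s: 13.7
ee_pos: [0.4497, 0.3754, 0.0517]
eef_rot: [3.139, -0.001, 1.321]
force: [5.1, -0.6, 0.0]
grip_width: 0.0086
grip_force: 30.0
```

Request:
{"op": "move_arm", "data": {
  "increments": [
    [0.05,0,0,-0.05,0,0,0],
    [0.05,0,0,-0.05,0,0,0],
    [0.05,0,0,-0.05,0,0,0],
    [0.05,0,0,0,0,0,0]
  ]
}}

```text
time_s: 14.1
ee_pos: [0.4497, 0.3753, 0.0592]
eef_rot: [3.139, -0.001, 1.321]
force: [7.7, -0.8, -3.8]
grip_width: 0.009
grip_force: 30.0
```

It is free (7.5 mm lift at about 3 N). I'll lift along the arc.

Request:
{"op": "move_arm", "data": {
  "increments": [
    [0.05,0,0.02,-0.3,0,0,0],
    [0.05,0,0.05,-0.355,0,0,0],
    [0.05,0,0.08,-0.35,0,0,0],
    [0.05,0,0.105,-0.34,0,0,0],
    [0.05,0,0.135,-0.335,0,0,0],
    [0.05,0,0.16,-0.32,0,0,0],
    [0.05,0,0,0,0,0,0]
  ]
}}

```text
time_s: 14.8
ee_pos: [0.4769, 0.3678, 0.1603]
eef_rot: [3.139, -0.001, 1.32]
force: [3.2, -2.4, -4.9]
grip_width: 0.009
grip_force: 30.0
```

Request:
{"op": "move_arm", "data": {
  "increments": [
    [0.05,0,0.18,-0.305,0,0,0],
    [0.05,0,0.21,-0.29,0,0,0],
    [0.05,0,0.23,-0.275,0,0,0],
    [0.05,0,0.25,-0.255,0,0,0],
    [0.05,0,0.27,-0.235,0,0,0],
    [0.05,0,0.29,-0.21,0,0,0],
    [0.05,0,0.3,-0.19,0,0,0],
    [0.05,0,0,0,0,0,0],
    [0.05,0,0,0,0,0,0]
  ]
}}

```text
time_s: 15.7
ee_pos: [0.5587, 0.3472, 0.2479]
eef_rot: [3.142, -0.001, 1.321]
force: [-8.2, -2.6, 9.1]
grip_width: 0.0087
grip_force: 30.0
```

Run:
```python
from h import *
o=ctrl.get_obs();print(o["ee_pos"],o["force"],o["moment"],o["grip_width"])
a=ctrl.camera("scene")["color"];b=ctrl.camera("side")["color"]
cv2.imwrite("pics/i.png",np.hstack([cv2.resize(i[70:220,x:x+100],(400,600),interpolation=cv2.INTER_CUBIC) for i,x in((a,170),(b,190))]))
```

```text
[0.55872891 0.34718152 0.24785918] [-8.17559326 -2.59381486  9.13359471] [-0.36892327  1.51540612  0.02795238] 0.008704971936951182
```

View pics/i.png

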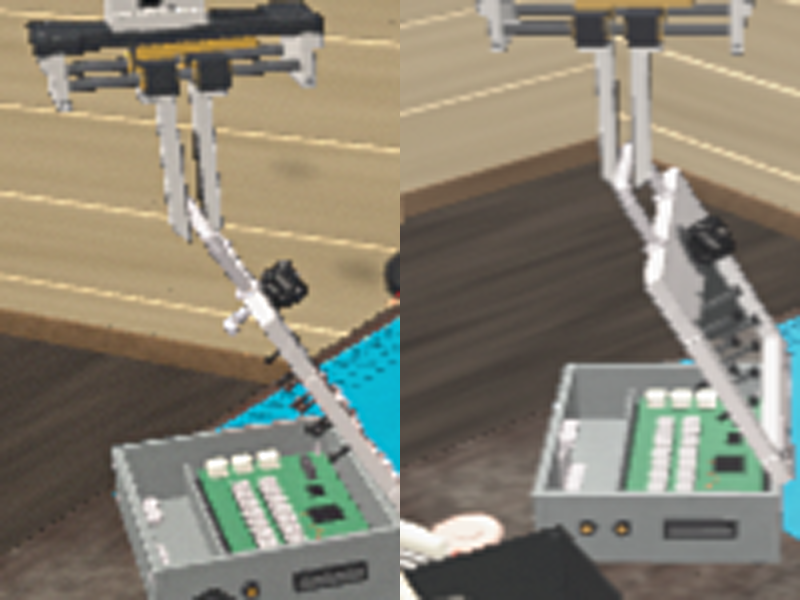

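The cover stands near 60° with the bar between the fingers. I'll relieve a small inward push, then hand in.

Request:
{"op": "move_arm", "data": {
  "increments": [
    [0.05,0,-0.02,-0.04,0,0,0],
    [0.05,0,0,0,0,0,0],
    [0.05,0,0,0,0,0,0],
    [0.05,0,0,0,0,0,0],
    [0.05,0,0,0,0,0,0]
  ]
}}

```text
time_s: 16.3
ee_pos: [0.5582, 0.3472, 0.2478]
eef_rot: [-3.141, 0.001, 1.321]
force: [3.8, -0.3, -10.9]
grip_width: 0.0087
grip_force: 30.0
```

Request:
{"op": "move_arm", "data": {
  "increments": [
    [0.05,0,0,0.02,0,0,0],
    [0.05,0,0,0,0,0,0],
    [0.05,0,0,0,0,0,0],
    [0.05,0,0,0,0,0,0]
  ]
}}

```text
time_s: 16.7
ee_pos: [0.5582, 0.3473, 0.2477]
eef_rot: [3.142, -0.0, 1.321]
force: [-0.8, -2.3, -4.6]
grip_width: 0.009
grip_force: 30.0
```

```bash
python3 -c "
from h import *
o=ctrl.get_obs();print(o['force'],o['grip_width'],o['grip_force'],o['ee_pos'])
print(ctrl.hand_in())"
```

```text
[-0.80685807 -2.27090129 -4.5833631 ] 0.009043690244324637 29.99976485967636 [0.55815119 0.34726974 0.24769048]
the job is handed in; nothing more can be done
None
```

The cover was caught on a light tug of about 15 N, so I turned the fastener anticlockwise until it came free, then lifted the cover by its handle to about 60° (half-way is 45°) and handed in at 16.7 s, still holding it; I did not touch the multimeter, cutters or spool.

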